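# Seat the sample plate's cover, then hold the incubator lid open

### The arm

A 6-joint arm with a two-finger parallel gripper is mounted at the origin on the work surface. World frame = base frame: x ahead of the robot, y to its left, z up, the work surface at z = 0. Lengths are in mm, angles in rad, forces in N, time in s.
With the tool pointing down it reaches from about 250 to 800 mm from the base axis. Payload 3.9 kg.
Tool frame: the origin (TCP) lies between the finger pads; the fingertips stand 17 mm ahead of it and the grasp point (between the pads) lies 2 mm behind it; z points along the fingers, y is the line along which they close (so a half turn about z gives the same grasp; the last joint's range is limited). The gripper opens to 85 mm and grips with 20 to 120 N. Pads are 22 mm wide; open, the fingers measure 114 mm over their backs; the gripper's body (76 mm by 85 mm) begins 54 mm behind the grasp point. The pads swing forward as they close: fully open they stand 13 mm farther back than shut.
Start: joints at [-1.226, 0.26, -0.138, 1.173, 0, 1.571], TCP at [177.449, -494.092, 248.304] pointing down, gripper open.
Joint ranges: [-2.78, 2.78], [-0.83, 1.72], [-1.28, 1.37], [-1.9, 2.12], [-1.57, 1.48], [-3.14, 3.14]. Speed limits (rad/s): [2.57, 2.57, 3.14, 3.14, 3.14, 3.14].

### API

Orientations are given as a rotation vector (axis times angle).
In Python, from station import monitor, viewer, workorder gives the robot as it stands.
- The arm moves only by the tool carry_out, never from a script. Its argument "moves" is a list of rows, each a list of 3 entries, a list of its own where there are three numbers: the shift along the world's x, y, z as a fraction of full scale, then the turn, a rotation vector about the world's x, y, z as a fraction of full scale, then the closure, from -1 (fully open) to 1 (shut). A call has 1 to 12 rows; each row is the pose to reach, as a shift and turn from the pose commanded when the call began, turning the shorter way round; what a row does not reach only later rows make up. Full scale, the value 1, is 50 cm for a shift and pi rad for a turn. A row lasts 1/12 s, in which the tool goes at most 41.7 mm and 7.16 degrees, less where a joint would pass 70% of its speed; a pose out of reach is approached as far as the arm can. A call with a number of a shift or a turn outside -1 to 1 is refused whole. A call with a gripper value outside its range is refused whole. The fingers move at their own pace and stop on an object; the grip force is fixed at half the most. Time passes only in rows, so rows that repeat a pose let the fingers close. It gives the time, the measured TCP pose, the force, the opening and the grip force at its end, in the units of the state.
- monitor.read_state(): the state, without advancing time (a new reading comes with each control period).
- viewer.camera(name): name is "scene" or "top" or "wrist"; returns a dict with "color" (420x560x3 uint8, red, green, blue), "depth" (420x560 float32, mm along the optical axis (not along the pixel's ray), 0 where there is no reading), "vfov" (degrees; the focal length in pixels is half the picture's height over the tangent of half this angle, whatever the lens; pixels are square), "cx", "cy" (the principal point, pixels), "R" (3x3) and "t" (3): a world point X has camera coordinates R X + t; the wrist camera has in their place "mount" (4x4, takes a point from camera to tool coordinates, whose origin is the TCP and whose axes are the flange's). Camera axes: x right, y down, z forward; pixel columns grow to the right and rows downward; lengths in mm; the calibration is good to about 2 mm. A picture is of the moment at which its call begins: read the wrist's pose just before it.
- workorder.close_job(): hands the job in; it is judged then, once.
The state is a dict: "time": time; "q": joint angles; "qd": joint speeds; "effort": joint torques, N m; "position": TCP position; "orientation": TCP orientation; "contact_force": force on the tool from outside, world axes, zero at the start; "wrist_torque": the same for the moment, N m; "opening": opening from 0.0 (shut) to 1.0 (fully open); "gripper_force": force on a finger pad.
Only numpy, scipy, OpenCV 4.12 (cv2) and the standard library are available. Lean on these libraries where they do the work, as an engineer would, in place of code of your own. Each camera call takes 0.05 s, during which the arm holds its last target. There are 200 camera calls.

### The job

I am about to load the sample plate into the incubator: first press the blue cover of the plate down at its raised end, marked with an orange dot, so that it sits level on the plate. Then lift the incubator's lid by its blue tongue and hold it open at 60 degrees from closed; the lid falls shut if let go, so finish while still holding it there. Leave the other things on the bench where they are.

Things in the scene. Friction and masses are not known exactly. Their poses are not given: they have to be found in the camera images.
- incubator: white bench incubator, a fixed box 200 deep (its x) x 240 wide (its y) x 83 high, with a flat hinged lid on top (95 high with the lid shut); origin at the centre of its underside; the hinge runs along its +x top edge, the lid's tongue sticks out at its -x side
- lid (a joint): angle of the incubator's lid in rad: 0 shut, grows as the front edge is lifted, stops at 1.45; 60 degrees is 1.047. No spring or friction: the lid (about 0.4 kg) falls shut from any angle when let go
- lid_handle (a point): grip point in the lid's blue tongue, which is 30 wide (incubator's y) x 14 thick and sticks out 52 from the middle of the lid's front edge, in the lid's plane. The point is on its centre line, 37 out from the lid's edge, 15 from the tongue's end, 237 from the hinge axis, 89 above the bench when shut. Pinched by its two sides, the tongue can turn between the fingers as the lid swings
- lid_hinge (a point): point on the hinge axis, level with the middle of the lid's thickness, 89 above the bench; axes as the incubator's; the axis runs along y
- nest: grey fixed nest 110 (x) x 152 (y) x 30 high; in it a white sample plate 85 x 128, top 44 above the bench, and black corner guides 56 high (cover play 2.5 each way); origin: centre of its underside. Under the cover at its y = +45 a stiff steel ejector bar stands 8 proud of the plate and lifts that end; it takes about 5 N to push down, then stays down
- cover: loose flat blue cover 84 (x) x 126 (y) x 8 thick lying on the sample plate between the guides, tilted by 0.074 rad at the start: its +y end is raised, its -y end is down; origin at the centre of its underside; seated, it lies level with its underside 44 above the bench and its top 52
- cover_press (a point): centre of the orange dot (26 across) on the top face of the cover, 46 from its centre towards the raised end: the place to press, about 60 above the bench at the start and 52 when seated
- tape_roll: bystander, loose: roll of white labels standing on its flat side, 80 across, 36 high; origin at the centre of its underside
- pipette: bystander, loose: blue and white hand pipette lying on the bench, 270 long, 26 high; origin on the bench under its middle, its x axis points to the tip
- tube_rack: bystander, loose: red tube rack 70 x 100 x 50 high; origin at the centre of its underside
- tip_box_yellow: bystander, loose: yellow tip box 85 x 120 x 55 high; origin at the centre of its underside
- jar: bystander, loose: white jar with an orange cap, 70 across, 90 high; origin at the centre of its underside
There are look-alikes about, which are no part of the job. Several things have the shape of the cover; the one meant has the colours described above. Leave any turquoise look-alike of the nest alone.

How it is judged:
By the outcome, as a careful person would: the job done as asked, in the order asked, and still so for the second after the job is handed in, while the arm keeps its last pose, push and grip.
It also fails if it takes over 54 s, if anything falls off the work surface, if the arm or the gripper's body presses on something with over 40 N, if the wrist force passes 120 N, or if a joint passes its speed limit or range.

## Working session

There is one attempt and no reset: what is moved stays moved. The work goes in short steps, Python scripts to look and compute and a tool call to move; the robot and the scene stay as the last step left them, time stands still between calls to the robot, and variables do not carry over. Pictures are saved under pics/ and viewed, at most 10 in all, crops included, and the job is handed in when it is done.

Besides the shell and the picture viewer there is one more tool, called as name(argument=value, ...) on one line, values as JSON. carry_out: Moves the arm, as the interface text tells. Shift numbers are shares of 50 cm and turn numbers shares of pi rad, none past 1 either way. Its arguments: {"type":"object","properties":{"moves":{"type":"array"}},"required":["moves"]}

```bash
mkdir -p pics; cat > h.py <<'E'
import numpy as np, cv2
from station import monitor, viewer, workorder
def cam(n):
    c=viewer.camera(n); c["f"]=210/np.tan(np.radians(c["vfov"])/2); return c
def save(c,n): cv2.imwrite("pics/"+n,c["color"][:,:,::-1])
def cloud(c):
    d=c["depth"]; v,u=np.mgrid[:420,:560]
    P=np.stack([(u-c["cx"])*d/c["f"],(v-c["cy"])*d/c["f"],d],-1)
    return (P-np.array(c["t"]))@np.array(c["R"])
E
python3 - <<'E'
from h import *
import pickle
for n in("scene","top"):
    c=cam(n); save(c,n+".png"); pickle.dump(c,open(n+".pkl","wb"))
print(monitor.read_state())
E
```

```text
{'time': 0.1, 'q': array([-1.22601048e+00,  2.60593927e-01, -1.39214886e-01,  1.17267587e+00,
        1.66811451e-05,  1.57080392e+00]), 'qd': array([-0.00011432, -0.00074626,  0.00412463,  0.0003312 ,  0.00141171,
        0.00268468]), 'effort': array([ 8.03993462e-04, -4.06509089e+01,  2.54527777e+01,  1.01193503e-02,
        4.45888804e-05,  6.11844335e-07]), 'position': array([ 177.26312388, -493.57440476,  247.57041246]), 'orientation': array([-3.09338569e+00, -5.38612132e-01,  4.28902744e-04]), 'contact_force': array([ 0.4733127 ,  0.03210857, -0.11457537]), 'wrist_torque': array([ 0.00219485, -0.01508605,  0.0399674 ]), 'gripper_force': 0.0, 'opening': 1.0012562190608194}
```

View pics/top.png

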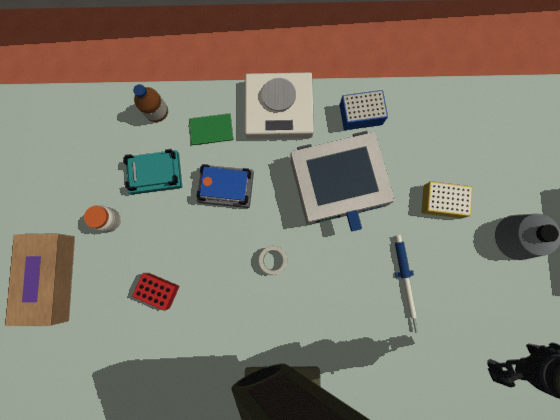

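View pics/scene.png

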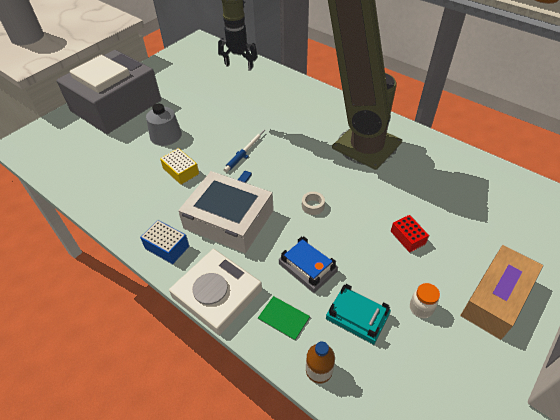

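Top view, candidates for the cover:
- Blue plate in the grey nest at (225,184), with an orange dot at (208,182).
- Turquoise nest look-alike at (153,171).
- Green plate at (211,129).
- Blue tip box at (363,109).

The other orange item is the jar cap at (97,216). I choose (225,184). The incubator is at (342,177) and its blue tongue at (354,220). Next I measure and check a crop.

```bash
python3 - <<'E'
from h import *
import pickle
c=pickle.load(open("top.pkl","rb")); s=pickle.load(open("scene.pkl","rb"))
cv2.imwrite("pics/crop.png",cv2.resize(c["color"][120:250,180:410,::-1],None,fx=3.4,fy=3.4,interpolation=cv2.INTER_CUBIC))
def ray(c,u,v,z):
    R=np.array(c["R"]);d=R.T@np.array([(u-c["cx"])/c["f"],(v-c["cy"])/c["f"],1]);o=-R.T@np.array(c["t"])
    return o+d*(z-o[2])/d[2]
def blob(c,lo,hi,box,z,name):
    m=cv2.inRange(cv2.cvtColor(c["color"],cv2.COLOR_RGB2HSV),lo,hi)
    k=np.zeros_like(m);x0,y0,x1,y1=box;k[y0:y1,x0:x1]=m[y0:y1,x0:x1]
    cs,_=cv2.findContours(k,cv2.RETR_EXTERNAL,cv2.CHAIN_APPROX_NONE)
    ct=max(cs,key=cv2.contourArea)[:,0]
    W=np.array([ray(c,u,v,z) for u,v in ct])
    r=cv2.minAreaRect(W[:,:2].astype(np.float32)); mm=cv2.moments(ct)
    ce=ray(c,mm["m10"]/mm["m00"],mm["m01"]/mm["m00"],z)
    z_=cloud(c)[k>0][:,2]
    print(name,(k>0).sum(),"centroid",ce.round(1),"rect",np.round(r[0],1),np.round(r[1],1),round(r[2],1),"box",cv2.boxPoints(r).round(0).tolist(),"zdepth",np.percentile(z_,[5,50,95]).round(1))
O=((5,120,120),(20,255,255));B=((105,120,50),(125,255,255))
blob(c,*O,(195,165,225,200),60,"dot top"); blob(s,*O,(300,250,335,285),60,"dot scene")
blob(c,*B,(190,160,260,212),56,"cover top")
blob(c,*B,(340,200,370,235),96,"tongue top"); blob(s,*B,(230,165,260,190),96,"tongue scene")
P=cloud(c)
# incubator lid top
m=(abs(P[...,2]-95)<12); k=np.zeros_like(m);k[125:230,285:400]=m[125:230,285:400]
r=cv2.minAreaRect(P[k][:,:2].astype(np.float32)); print("lid",np.round(r[0],1),np.round(r[1],1),r[2],cv2.boxPoints(r).round(0).tolist(),np.median(P[k][:,2]))
m=(P[...,2]>15)&(P[...,2]<80); k=np.zeros_like(m);k[155:215,190:260]=m[155:215,190:260]
r=cv2.minAreaRect(P[k][:,:2].astype(np.float32)); print("nest",np.round(r[0],1),np.round(r[1],1),r[2],cv2.boxPoints(r).round(0).tolist())
for n,u,v in(("tape",272,260),("pip",405,270),("dark",245,372)): print(n,P[v,u])
E
```

```text
dot top 58 centroid [613.3 205.1  60. ] rect [613.5 203.9] [22.6 21.8] 44.5 box [[598.0, 204.0], [613.0, 188.0], [629.0, 204.0], [614.0, 220.0]] zdepth [56.  60.5 63.4]
dot scene 42 centroid [614.7 202.1  60. ] rect [615.1 202. ] [17.7 21.2] 38.0 box [[602.0, 205.0], [615.0, 188.0], [629.0, 199.0], [616.0, 216.0]] zdepth [57.5 61.2 64.3]
cover top 1236 centroid [607.7 156.4  56. ] rect [608.9 160.3] [128.9  84.5] 82.7 box [[559.0, 102.0], [643.0, 91.0], [659.0, 219.0], [575.0, 230.0]] zdepth [49.9 55.9 61.6]
tongue top 197 centroid [ 492.5 -195.1   96. ] rect [ 492.3 -195.1] [49.6 27.9] 11.5 box [[465.0, -186.0], [471.0, -214.0], [519.0, -204.0], [514.0, -177.0]] zdepth [91.4 94.8 98.7]
tongue scene 94 centroid [ 495.  -196.2   96. ] rect [ 494.2 -195.8] [48.  29.5] 13.1 box [[468.0, -187.0], [474.0, -216.0], [521.0, -205.0], [514.0, -176.0]] zdepth [20.5 95.3 99.5]
lid [ 595.5 -173.6] [261.7 240.8] 12.823369979858398 [[441.0, -85.0], [495.0, -320.0], [750.0, -262.0], [696.0, -27.0]] 94.26176019275059
nest [608.1 160.8] [153.1 111.3] 83.45970916748047 [[544.0, 91.0], [655.0, 78.0], [672.0, 231.0], [562.0, 243.0]]
tape [392.33248704  26.59250335  -2.55903403]
pip [ 359.62152041 -343.15688778   27.53343833]
dark [ 90.7607816  102.58507103  10.09629669]
```

View pics/crop.png

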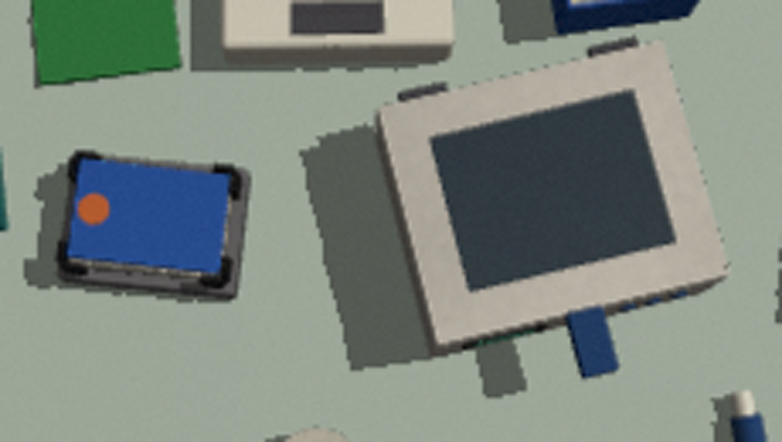

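The crop confirms the blue cover with its orange dot, in the grey nest at top-image (208,182). The dot is at about (614,204,60). The tongue grip point is at about (482.5,-198,89) and the incubator yaw is about 12.5°. I go to the dot with the fingers shut.

carry_out(moves=[[[0.53, 0.84, -0.1], [0, 0, 0.35], 1], [[0.53, 0.84, -0.1], [0, 0, 0.35], 1], [[0.53, 0.84, -0.1], [0, 0, 0.35], 1], [[0.53, 0.84, -0.1], [0, 0, 0.35], 1], [[0.53, 0.84, -0.1], [0, 0, 0.35], 1], [[0.53, 0.84, -0.1], [0, 0, 0.35], 1], [[0.53, 0.84, -0.1], [0, 0, 0.35], 1], [[0.53, 0.84, -0.1], [0, 0, 0.35], 1], [[0.53, 0.84, -0.1], [0, 0, 0.35], 1], [[0.53, 0.84, -0.1], [0, 0, 0.35], 1], [[0.53, 0.84, -0.1], [0, 0, 0.35], 1], [[0.53, 0.84, -0.1], [0, 0, 0.35], 1]])

```text
time: 1.1
position: [442.8, -72.0, 197.9]
orientation: [-2.357, -2.077, 0.0]
contact_force: [0.4, -1.0, 0.0]
opening: -0.002
gripper_force: 0.0
```

carry_out(moves=[[[0.343, 0.556, 0], [0, 0, 0], 1], [[0.343, 0.556, 0], [0, 0, 0], 1], [[0.343, 0.556, 0], [0, 0, 0], 1], [[0.343, 0.556, 0], [0, 0, 0], 1], [[0.343, 0.556, 0], [0, 0, 0], 1], [[0.343, 0.556, 0], [0, 0, 0], 1], [[0.343, 0.556, 0], [0, 0, 0], 1], [[0.343, 0.556, 0], [0, 0, 0], 1], [[0.343, 0.556, -0.18], [0, 0, 0], 1], [[0.343, 0.556, -0.18], [0, 0, 0], 1], [[0.343, 0.556, -0.18], [0, 0, 0], 1], [[0.343, 0.556, -0.18], [0, 0, 0], 1]])

```text
time: 2.1
position: [610.2, 202.8, 104.2]
orientation: [-2.354, -2.074, 0.015]
contact_force: [-0.8, 0.7, -0.3]
opening: 0.002
gripper_force: 0.0
```

```bash
python3 - <<'E'
from h import *
c=cam("scene"); s=monitor.read_state(); print(s["position"],s["contact_force"])
cv2.imwrite("pics/near.png",cv2.resize(c["color"][190:300,250:390,::-1],None,fx=5,fy=5,interpolation=cv2.INTER_CUBIC))
E
```

```text
[612.41304267 203.2404463  107.19300589] [-0.09273304  0.31197405  0.4768139 ]
```

View pics/near.png

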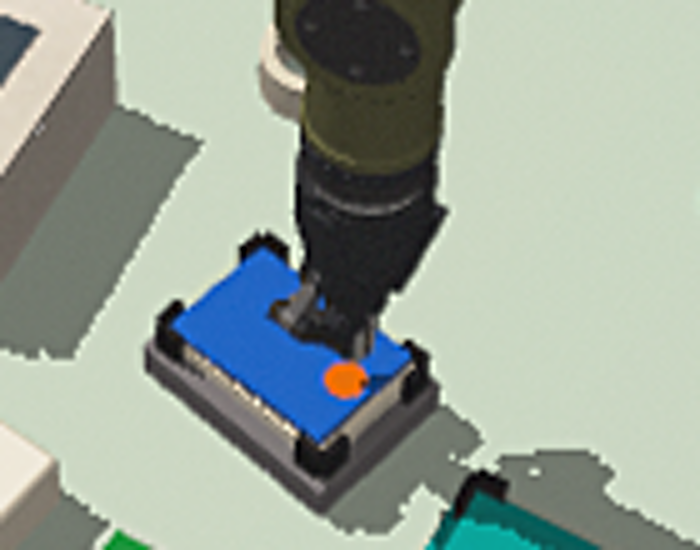

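The shut fingertips are about 30 mm above the orange dot (crop 347,380), between the guides. I press down gradually.

carry_out(moves=[[[0.002, 0.002, -0.03], [0, 0, 0], 1], [[0.002, 0.002, -0.05], [0, 0, 0], 1], [[0.002, 0.002, -0.056], [0, 0, 0], 1], [[0.002, 0.002, -0.06], [0, 0, 0], 1], [[0.002, 0.002, -0.064], [0, 0, 0], 1], [[0.002, 0.002, -0.068], [0, 0, 0], 1], [[0.002, 0.002, -0.07], [0, 0, 0], 1], [[0.002, 0.002, -0.072], [0, 0, 0], 1], [[0.002, 0.002, -0.074], [0, 0, 0], 1], [[0.002, 0.002, -0.076], [0, 0, 0], 1], [[0.002, 0.002, -0.076], [0, 0, 0], 1], [[0.002, 0.002, -0.076], [0, 0, 0], 1]])

```text
time: 3.15
position: [615.6, 205.3, 70.5]
orientation: [2.357, 2.077, 0.002]
contact_force: [0.9, 1.1, 2.7]
opening: 0.003
gripper_force: 1.3
```

carry_out(moves=[[[0, 0, -0.002], [0, 0, 0], 1], [[0, 0, -0.002], [0, 0, 0], 1], [[0, 0, -0.004], [0, 0, 0], 1], [[0, 0, -0.004], [0, 0, 0], 1], [[0, 0, -0.006], [0, 0, 0], 1], [[0, 0, -0.006], [0, 0, 0], 1], [[0, 0, -0.006], [0, 0, 0], 1]])

```text
time: 3.73
position: [615.6, 205.4, 69.1]
orientation: [2.357, 2.076, 0.004]
contact_force: [0.0, 0.6, 10.7]
opening: 0.001
gripper_force: 5.5
```

carry_out(moves=[[[0, 0, -0.003], [0, 0, 0], 1], [[0, 0, -0.006], [0, 0, 0], 1], [[0, 0, -0.006], [0, 0, 0], 1], [[0, 0, -0.006], [0, 0, 0], 1]])

```text
time: 4.07
position: [615.6, 205.3, 68.9]
orientation: [2.356, 2.076, 0.005]
contact_force: [-6.2, -0.5, 26.2]
opening: -0.001
gripper_force: 13.0
```

Firm stop at tip height 51.9. I rise, back away and check.

carry_out(moves=[[[0, 0, 0.04], [0, 0, 0], 1], [[0, 0, 0.1], [0, 0, 0], 1], [[0, 0, 0.18], [0, 0, 0], 1], [[0, 0, 0.25], [0, 0, 0], 1], [[-0.1, -0.1, 0.3], [0, 0, 0], -1], [[-0.2, -0.3, 0.3], [0, 0, -0.1], -1], [[-0.34, -0.8, 0.3], [0, 0, -0.39], -1], [[-0.34, -0.8, 0.3], [0, 0, -0.39], -1], [[-0.34, -0.8, 0.3], [0, 0, -0.39], -1], [[-0.34, -0.8, 0.3], [0, 0, -0.39], -1], [[-0.34, -0.8, 0.3], [0, 0, -0.39], -1], [[-0.34, -0.8, 0.3], [0, 0, -0.39], -1]])

```text
time: 5.07
position: [478.9, -95.4, 211.1]
orientation: [-3.017, -0.873, 0.005]
contact_force: [1.4, -1.5, 0.5]
opening: 1.003
gripper_force: 0.0
```

```bash
python3 - <<'E'
from h import *
from scipy.spatial.transform import Rotation as R
def fit(c,box):
    m=cv2.inRange(cv2.cvtColor(c["color"],cv2.COLOR_RGB2HSV),(105,120,50),(125,255,255))>0
    k=np.zeros_like(m);x0,y0,x1,y1=box;k[y0:y1,x0:x1]=m[y0:y1,x0:x1]
    p=cloud(c)[k]; p=p[(p[:,2]>35)&(p[:,2]<75)]
    A=np.c_[p[:,:2]-[608,160],np.ones(len(p))]; print(len(p),np.linalg.lstsq(A,p[:,2],rcond=None)[0].round(3))
import pickle
for n,b in(("top",(190,160,260,212)),("scene",(270,230,345,290))):
    fit(pickle.load(open(n+".pkl","rb")),b); fit(cam(n),b)
s=monitor.read_state(); print(s["time"],s["position"],s["q"].round(2)); r=R.from_rotvec(s["orientation"]).as_matrix(); print(r.round(3))
print(np.degrees(np.arctan2(r[1,1],r[0,1])))
E
```

```text
1226 [4.0000e-03 7.3000e-02 5.5934e+01]
1207 [-2.0000e-03 -2.0000e-03  5.1165e+01]
892 [1.4000e-02 7.5000e-02 5.6062e+01]
913 [8.0000e-03 3.0000e-03 5.1433e+01]
5.1667 [477.70577245 -98.5323458  211.21394688] [-0.2   0.22 -0.29  1.06 -0.    2.38]
[[ 0.847  0.531 -0.004]
 [ 0.531 -0.847 -0.002]
 [-0.005 -0.001 -1.   ]]
-57.938147379273246
```

The cover is now level (slope about 0, top at about 51–52). I move above the tongue next.

carry_out(moves=[[[0.01, -0.2, 0], [0, 0, -0.108], -1], [[0.01, -0.2, 0], [0, 0, -0.108], -1], [[0.01, -0.2, 0], [0, 0, -0.108], -1], [[0.01, -0.2, -0.05], [0, 0, -0.108], -1], [[0.01, -0.2, -0.1], [0, 0, -0.108], -1], [[0.01, -0.2, -0.12], [0, 0, -0.108], -1], [[0.01, -0.2, -0.12], [0, 0, -0.108], -1], [[0.01, -0.2, -0.12], [0, 0, -0.108], -1]])

```text
time: 5.83
position: [485.7, -193.0, 151.4]
orientation: [-3.119, -0.362, 0.004]
contact_force: [0.5, -0.2, 0.1]
opening: 1.0
gripper_force: 0.0
```

```bash
python3 - <<'E'
from h import *
from scipy.spatial.transform import Rotation as R
s=monitor.read_state(); c=cam("wrist"); save(c,"wrist.png")
r=R.from_rotvec(s["orientation"]).as_matrix(); print(s["position"],np.degrees(np.arctan2(r[1,1],r[0,1])))
M=np.array(c["mount"]); T=np.eye(4);T[:3,:3]=r;T[:3,3]=s["position"];W=T@M
d=c["depth"]; v,u=np.mgrid[:420,:560]
P=np.stack([(u-c["cx"])*d/c["f"],(v-c["cy"])*d/c["f"],d],-1)@W[:3,:3].T+W[:3,3]
m=(cv2.inRange(cv2.cvtColor(c["color"],cv2.COLOR_RGB2HSV),(105,100,40),(125,255,255))>0)&(P[...,2]>85)&(P[...,2]<105)
p=P[m]; print(m.sum(),p.min(0),p.max(0),p.mean(0)); 
if len(p):
    q=cv2.minAreaRect(p[:,:2].astype(np.float32)); print(q,cv2.boxPoints(q))
E
```

```text
[ 485.73127381 -192.95208564  151.41377563] -76.74708138053681
4548 [ 466.45496023 -216.91543113   91.99159756] [ 544.1751393  -108.25940546   97.09464443] [ 495.18914047 -197.21764604   95.11661332]
((518.3403930664062, -172.0954132080078), (128.07028198242188, 50.6743278503418), 46.379066467285156) [[ 455.8215  -200.97202]
 [ 492.50568 -235.93143]
 [ 580.85925 -143.21881]
 [ 544.1751  -108.2594 ]]
```

View pics/wrist.png

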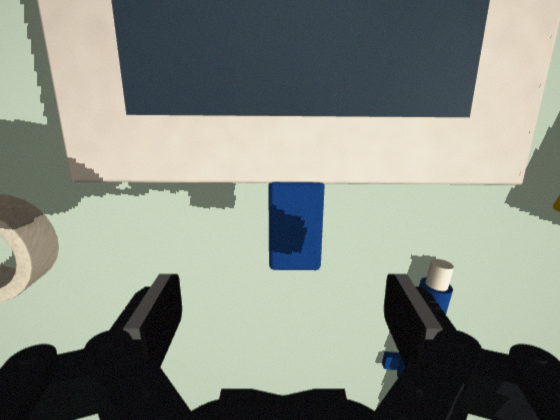

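The wrist view shows the tongue at cols 270–323, rows 182–270, between the open fingers and aligned with them. It sits about 14 px right of the finger centre, so I shift by about (-2,-6) mm, descend and close.

carry_out(moves=[[[-0.004, -0.012, -0.03], [0, 0, -0.002], -1], [[-0.004, -0.012, -0.07], [0, 0, -0.002], -1], [[-0.004, -0.012, -0.11], [0, 0, -0.002], -1], [[-0.004, -0.012, -0.129], [0, 0, -0.002], -1], [[-0.004, -0.012, -0.129], [0, 0, -0.002], -1], [[-0.004, -0.012, -0.129], [0, 0, -0.002], -1], [[-0.004, -0.012, -0.129], [0, 0, -0.002], 1], [[-0.004, -0.012, -0.129], [0, 0, -0.002], 1], [[-0.004, -0.012, -0.129], [0, 0, -0.002], 1], [[-0.004, -0.012, -0.129], [0, 0, -0.002], 1], [[-0.004, -0.012, -0.129], [0, 0, -0.002], 1], [[-0.004, -0.012, -0.129], [0, 0, -0.002], 1]])

```text
time: 6.88
position: [484.8, -200.3, 88.3]
orientation: [3.121, 0.351, 0.002]
contact_force: [-1.0, -0.3, 4.3]
opening: 0.339
gripper_force: 59.2
```

Gripped: the opening is 29 mm, matching the tongue. I lift along the hinge arc (r≈236), the first half to 30°.

carry_out(moves=[[[0, 0, 0.02], [0, 0, 0], 1], [[0.002, 0, 0.041], [0, 0, 0], 1], [[0.004, 0.001, 0.061], [0, 0, 0], 1], [[0.007, 0.0015, 0.082], [0, 0, 0], 1], [[0.011, 0.0025, 0.102], [0, 0, 0], 1], [[0.016, 0.0035, 0.122], [0, 0, 0], 1], [[0.022, 0.005, 0.142], [0, 0, 0], 1], [[0.028, 0.006, 0.161], [0, 0, 0], 1], [[0.043, 0.0095, 0.199], [0, 0, 0], 1], [[0.062, 0.0135, 0.236], [0, 0, 0], 1], [[0.062, 0.0135, 0.236], [0, 0, 0], 1], [[0.062, 0.0135, 0.236], [0, 0, 0], 1]])

```text
time: 7.88
position: [516.3, -193.1, 205.8]
orientation: [3.121, 0.352, 0.003]
contact_force: [2.6, -0.5, -2.9]
opening: 0.338
gripper_force: 61.9
```

carry_out(moves=[[[0.01, 0.0025, 0.018], [0, 0, 0], 1], [[0.021, 0.005, 0.035], [0, 0, 0], 1], [[0.033, 0.0075, 0.051], [0, 0, 0], 1], [[0.046, 0.0105, 0.067], [0, 0, 0], 1], [[0.059, 0.0135, 0.083], [0, 0, 0], 1], [[0.073, 0.0165, 0.098], [0, 0, 0], 1], [[0.103, 0.0225, 0.126], [0, 0, 0], 1], [[0.134, 0.03, 0.151], [0, 0, 0], 1], [[0.168, 0.0375, 0.173], [0, 0, 0], 1], [[0.168, 0.0375, 0.173], [0, 0, 0], 1], [[0.168, 0.0375, 0.173], [0, 0, 0], 1], [[0.168, 0.0375, 0.173], [0, 0, 0], 1]])

```text
time: 8.88
position: [598.7, -174.3, 290.2]
orientation: [-3.121, -0.35, 0.002]
contact_force: [3.1, 0.3, -7.5]
opening: 0.34
gripper_force: 64.4
```

```bash
python3 - <<'E'
from h import *
from scipy.spatial.transform import Rotation as R
s=monitor.read_state(); print(s["time"],s["position"],s["contact_force"],s["opening"])
a=np.radians(12.5);h=np.array([np.cos(a),np.sin(a),0]);y=np.array([-h[1],h[0],0])
hin=np.array([483.5,-198.5,89])+237*h
for n in("top","scene"):
    c=cam(n); save(c,n+"2.png"); P=cloud(c); D=P-hin
    X=D@h;Y=D@y;Z=D[...,2]
    m=(X>-150)&(X<-10)&(abs(Y)<110)&(Z>15)&(abs(np.degrees(np.arctan2(Z,-X))-60)<8)
    p=np.c_[X[m],Z[m]]; q=p.mean(0); vx,vy=np.linalg.svd(p-q,full_matrices=False)[2][0]
    rr=(p-q)@[-vy,vx]; k=abs(rr)<6; p=p[k];q=p.mean(0); vx,vy=np.linalg.svd(p-q,full_matrices=False)[2][0]
    print(n,m.sum(),"angle",np.degrees(np.arctan(-vy/vx)),"resid",((p-q)@[-vy,vx]).std(), "centroid",q)
E
```

```text
8.8833 [ 598.72799267 -174.30270068  290.19323753] [ 3.10079378  0.27873066 -7.45293418] 0.3397479734931299
top 1207 angle 63.37011722468309 resid 2.798778514744215 centroid [-59.62374843 110.85207143]
scene 3981 angle 61.032172803477906 resid 2.53257927442694 centroid [-56.69562668 105.0072746 ]
```

View pics/scene2.png

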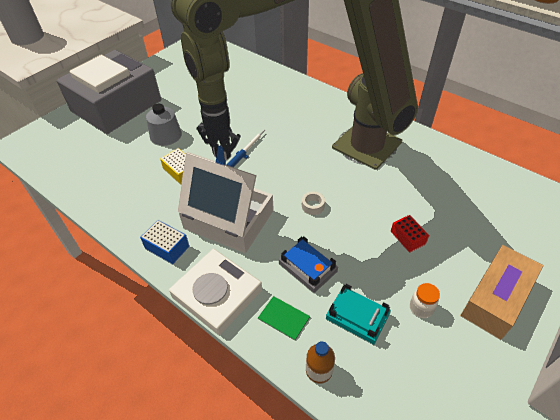

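The lid is up and held. The camera suggests about 61° and the kinematics about 59.3°. I refine using the lid's dark window, calibrated against its shut picture.

```bash
python3 - <<'E'
from h import *
import pickle
a=np.radians(12.5);h=np.array([np.cos(a),np.sin(a),0])
def f(c,seed,box):
    hsv=cv2.cvtColor(c["color"],cv2.COLOR_RGB2HSV); m=((hsv[...,2]<90)&(hsv[...,0]>85)&(hsv[...,0]<125)).astype(np.uint8)
    k=np.zeros_like(m);x0,y0,x1,y1=box;k[y0:y1,x0:x1]=m[y0:y1,x0:x1]
    l=cv2.connectedComponents(k)[1]; k=cv2.erode((l==l[seed[1],seed[0]]).astype(np.uint8),np.ones((5,5)))>0
    p=cloud(c)[k]; q=np.median(p,0); n=np.linalg.svd(p-q,full_matrices=False)[2][2]; n*=np.sign(n[2])
    print(k.sum(),p.mean(0).round(1),"n",n.round(3),"angle",np.degrees(np.arctan2(n@h,n[2])).round(2),"tilt", np.degrees(np.arccos(n[2])).round(2),"az",np.degrees(np.arctan2(n[1],n[0])).round(1),"res",((p-q)@n).std().round(2))
S0=pickle.load(open("scene.pkl","rb"));T0=pickle.load(open("top.pkl","rb"))
f(S0,(225,200),(180,170,275,230));f(T0,(342,177),(290,130,395,220))
for i in range(2): f(cam("scene"),(218,195),(182,160,258,225))
E
```

```text
1070 [ 620.2 -166.4   99.3] n [-0.657 -0.316  0.685] angle -46.03 tilt 46.8 az -154.3 res 23.13
2345 [ 613.9 -167.5   99.2] n [0.953 0.165 0.254] angle 75.26 tilt 75.27 az 9.8 res 32.09
1538 [ 670.3 -154.8  183. ] n [-0.905 -0.004  0.426] angle -64.25 tilt 64.77 az -179.8 res 28.37
1537 [ 671.9 -153.   185.6] n [-0.888 -0.006  0.46 ] angle -62.08 tilt 62.61 az -179.6 res 28.59
```

```bash
python3 - <<'E'
from h import *
import pickle
a=np.radians(12.5);h=np.array([np.cos(a),np.sin(a),0])
rng=np.random.default_rng(0)
def f(c,seed,box):
    hsv=cv2.cvtColor(c["color"],cv2.COLOR_RGB2HSV); m=((hsv[...,2]<90)&(hsv[...,0]>85)&(hsv[...,0]<125)).astype(np.uint8)
    k=np.zeros_like(m);x0,y0,x1,y1=box;k[y0:y1,x0:x1]=m[y0:y1,x0:x1]
    l=cv2.connectedComponents(k)[1]; k=cv2.erode((l==l[seed[1],seed[0]]).astype(np.uint8),np.ones((5,5)))>0
    k&=c["depth"]>0; p=cloud(c)[k]; best=None
    for _ in range(500):
        t=p[rng.choice(len(p),3,False)]; n=np.cross(t[1]-t[0],t[2]-t[0]); n/=np.linalg.norm(n)+1e-9
        g=abs((p-t[0])@n)<4
        if best is None or g.sum()>best.sum(): best=g
    for _ in range(5):
        q=p[best].mean(0); n=np.linalg.svd(p[best]-q,full_matrices=False)[2][2]; n*=np.sign(n[2]); best=abs((p-q)@n)<6
    print(len(p),best.sum(),q.round(1),"angle",np.degrees(np.arctan2(n@h,n[2])).round(2),"tilt", np.degrees(np.arccos(n[2])).round(2),"az",np.degrees(np.arctan2(n[1],n[0])).round(1),"res",((p-q)@n)[best].std().round(2))
    return q
S0=pickle.load(open("scene.pkl","rb"));T0=pickle.load(open("top.pkl","rb"))
f(S0,(225,200),(180,170,275,230));f(T0,(342,177),(290,130,395,220))
hin=np.array([483.5,-198.5,89])+237*h
for i in range(3):
    q=f(cam("scene"),(218,195),(182,160,258,225)); d=q-hin; X,Z=-d@h,d[2]
    print("angle by position",np.degrees(np.arctan2(Z,X)-np.arctan2(6,np.sqrt(X*X+Z*Z-36))).round(2))
print(monitor.read_state()["position"])
E
```

```text
1066 1056 [ 617.9 -169.1   95.3] angle -0.24 tilt 0.24 az -165.7 res 2.25
2335 2332 [ 614.9 -168.2   94.7] angle -0.05 tilt 0.11 az -101.8 res 1.9
1530 1516 [ 668.3 -157.8  179. ] angle 58.84 tilt 58.84 az 12.7 res 2.19
angle by position 58.7
1531 1516 [ 668.4 -157.8  179.2] angle 58.8 tilt 58.8 az 12.8 res 2.27
angle by position 58.76
1530 1516 [ 668.3 -157.7  179.1] angle 58.71 tilt 58.71 az 12.8 res 2.24
angle by position 58.72
[ 599.13767999 -174.20504131  290.4707498 ]
```

Clean fit: 58.8°, with the shut picture reading −0.2°. I add about 1.1°.

carry_out(moves=[[[0.004, 0.001, 0.003], [0, 0, 0], 1], [[0.008, 0.002, 0.005], [0, 0, 0], 1], [[0.008, 0.002, 0.005], [0, 0, 0], 1], [[0.008, 0.002, 0.005], [0, 0, 0], 1], [[0.008, 0.002, 0.005], [0, 0, 0], 1], [[0.008, 0.002, 0.005], [0, 0, 0], 1]])

```text
time: 9.73
position: [602.9, -173.3, 292.7]
orientation: [-3.121, -0.351, 0.004]
contact_force: [5.7, -0.5, -16.1]
opening: 0.34
gripper_force: 63.6
```

```bash
python3 - <<'E'
from h import *
c=cam("scene"); h=np.array([.976,.216,0])
hsv=cv2.cvtColor(c["color"],cv2.COLOR_RGB2HSV); m=((hsv[...,2]<90)&(hsv[...,0]>85)&(hsv[...,0]<125)).astype(np.uint8)
k=np.zeros_like(m);k[160:225,182:258]=m[160:225,182:258]
l=cv2.connectedComponents(k)[1]; k=cv2.erode((l==l[195,218]).astype(np.uint8),np.ones((5,5)))>0
p=cloud(c)[k&(c["depth"]>0)]; q=np.array([669,-157.8,179.5]); n=np.array([.836,.19,.513]); n/=np.linalg.norm(n)
for _ in range(6):
    g=abs((p-q)@n)<7; q=p[g].mean(0); n=np.linalg.svd(p[g]-q,full_matrices=False)[2][2]; n*=np.sign(n[2])
print(g.sum(),len(p),np.degrees(np.arccos(n[2])))
m=(hsv[...,0]>104)&(hsv[...,0]<126)&(hsv[...,1]>120); kk=np.zeros_like(m);kk[230:290,270:345]=m[230:290,270:345]
p=cloud(c)[kk];p=p[(p[:,2]>35)&(p[:,2]<75)];print("cover",np.linalg.lstsq(np.c_[p[:,:2]-[608,160],np.ones(len(p))],p[:,2],rcond=None)[0].round(3))
s=monitor.read_state();print(s["time"],s["position"],s["contact_force"],s["gripper_force"])
E
```

```text
1518 1520 59.75732254783593
cover [7.0000e-03 4.0000e-03 5.1428e+01]
9.7833 [ 602.87760953 -173.31156615  292.73453756] [  5.04922375  -0.54801814 -16.30932924] 63.62777352333069
```

The lid reads about 60°, is firmly held and moderately loaded, and the cover is still level. I hand in.

```bash
python3 -c "
from station import workorder
print(workorder.close_job())"
```

```text
the job is handed in; nothing more can be done
None
```

The blue cover is pressed down level on the plate, the incubator's lid is held open by its tongue at about 60° (camera fit 59.8°), and the job was handed in at about 10 s, with no verdict shown.

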